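# Run the screw prop up under a cottered crank

### The arm

A 7-joint arm with a two-finger parallel gripper is mounted at the origin on the work surface. World frame = base frame: x ahead of the robot, y to its left, z up, the work surface at z = 0. Lengths are in mm, angles in rad, forces in N, time in s.
With the tool pointing down it reaches from about 425 to 975 mm from the base axis. Payload 16.7 kg.
Tool frame: the origin (TCP) lies midway between the tips of the shut fingers; the grasp point (between the pads) lies manip.pinch_z behind it (manip.pinch_z is the distance from the TCP to the grasp point, in mm); x points along the fingers, y is the direction in which the jaws open and shut, and the axes are right-handed (so a half turn about x gives the same grasp; the last joint's range is limited). The gripper opens to 85 mm and grips with 20 to 120 N. Pads are 22 mm wide; open, the fingers measure 114 mm over their backs; the gripper's body (76 mm by 85 mm) begins 54 mm behind the grasp point. The pads swing forward as they close: fully open they stand 13 mm farther back than shut.
Start: joints at [-1.393, 0.426, 0.074, 1.606, -0.034, 1.111, -0.067], TCP at [216.689, 639.236, 231.302] pointing down, gripper open.
Joint ranges: [-2.85, 2.85], [-0.5, 2.14], [-1.23, 1.37], [0.21, 2.46], [-1.02, 4.16], [0.16, 2.05], [-2.73, 2.73]. Speed limits (rad/s): [1.89, 1.89, 2.39, 2.39, 3.01, 3.01, 3.01].

### API

Orientations are given as a rotation vector (axis times angle).
In Python, from rig import manip gives the robot as it stands. The module is installed in compiled form; this text tells all that it offers.
- The arm moves only by the tool drive_tool, never from a script. Its argument "steps" is a list that holds one entry, the list of rows, each a list of 7 numbers: the shift along the tool's x, y, z in mm, then the turn, a rotation vector about the tool's x, y, z in rad, then the finger opening in mm, from 0 to 85.4. A call has 1 to 20 rows; each row is the pose to reach, as a shift and turn from the pose commanded when the call began, along the tool's axes at that moment; what a row does not reach only later rows make up. A row lasts 1/12 s, in which the tool goes at most 41.7 mm and 7.16 degrees, less where a joint would pass 70% of its speed; a pose out of reach is approached as far as the arm can. A call with a gripper value outside its range is refused whole. The fingers move at their own pace and stop on an object; "grip_force" is the grip in N (left out, the last holds). Time passes only in rows, so rows that repeat a pose let the fingers close. It gives the time, the measured TCP pose, the force and the opening at its end, in the units of the state.
- manip.state(): the state, without advancing time (a new reading comes with each control period).
- manip.grab_frame(name): name is "side" or "top"; returns (picture, depth): 400x640x3 uint8, red, green, blue; 400x640 float32, mm along the optical axis (not along the pixel's ray), 0 where there is no reading.
- manip.camera_info(name): a dict with "mtx" (3x3 intrinsics, pixels), "world_from_camera" (4x4, takes a point from camera to world coordinates). Camera axes: x right, y down, z forward; pixel columns grow to the right and rows downward; lengths in mm; the calibration is good to about 2 mm. A picture is of the moment at which its call begins. camera_info takes no time and is no camera call.
- manip.sign_off(): hands the job in, once; it reports no verdict.
The state is a dict: "t": time; "joints": joint angles; "qvel": joint speeds; "effort": joint torques, N m; "ee_pos": TCP position; "tcp_rot": TCP orientation; "ft_force": force on the tool from outside, world axes, zero at the start; "wrist_torque": the same for the moment, N m; "finger_gap": finger opening in mm.
Only numpy, scipy, OpenCV 4.12 (cv2) and the standard library are available. Lean on these libraries where they do the work, as an engineer would, in place of code of your own. Each camera call takes 0.05 s, during which the arm holds its last target. There are 200 camera calls.

### The job

Pick up the yellow-gripped bar and work it from hole to hole of the prop's collar, turning the collar anticlockwise seen from above, until the prop's cup bears up snugly under the crank boss: judged by feel, when the collar turns about five times as hard as it runs free (some 1 newton-metre), and never so hard that the axle is strained: the cotter is to be knocked out over it next. Then draw the bar out and lay it flat on the bench clear of the prop, with the prop still snug and the other things left where they are.

Things in the scene. Friction and masses are not known exactly. Their poses are not given: they have to be found in the camera images.
- bar_grip (a point): Middle of the yellow square grip (22 x 22 mm, 90 mm long) of the steel turning bar, 11 mm above the bench when it lies flat. Its x axis runs along the bar towards the bare round nose (11 mm thick, round-ended); the nose end is 113 mm ahead of this point, and the bar's bare nose is 68 mm long. 0.3 kg.
- bar_tip (a point): Very end of the bar's nose, on its axis.
- collar_mid (a point): Centre of the prop's collar: a dark steel capstan nut 90 mm across, 32 mm high, axis upright. Six holes 14 mm wide and high run radially in from its rim, 60 degrees apart, at this point's height, 31 mm deep to the post (24 to 28 mm is a full bite). The frame turns with the collar: x points out along one hole. On its top face a white paint dash stands over each hole.
- prop: The screw prop's fixed foot (104 mm across, screwed to the bench) and upright threaded post (28 mm thick) under the crank boss; origin on the post's axis at the bench. The collar climbs this post as it turns, so the bar must rise with it.
- collar (a joint): Turn of the collar, rad, growing anticlockwise seen from above, which raises it 8 mm a turn (1.27 mm per rad). The cup meets the crank after 160 to 220 degrees. Free, it drags 0.2 Nm; once the cup bears, drag grows some 0.1 Nm per 0.1 rad, and it stays when let go. Snug is 0.7 to 1.3 Nm in all; 1.8 Nm strains the axle. Count force times arm plus the hand's own moment about the collar's axis.
- prop_head: Dark iron head of the prop: flange, stem and open cup; it rides on the collar, rises with it and does not turn. Origin on the axis at its lower face, 16 mm above the collar's centre; the cup's rim is 64 mm above this origin, 33 mm across.
- head_rim (a point): Centre of the cup's rim.
- crank: Chromed crank on its axle, held in the vise. Origin on the axle's axis in mid-boss, above the prop. The boss's underside is about 18 mm below it (rough forging, up to 1 mm either way). x axis along the arm (168 mm), which overhangs the prop's far side at 171 mm height; the axle (16 mm thick) runs along -y to the vise. Work the bar between this frame's +y and -x directions, clear of both.
- vise: Small dark blue cast-iron vise bolted to the bench, 190 mm high, jaws 80 mm wide. Origin at the middle of its base, 140 mm to the -y side of the prop's axis; x axis along its screw, whose T-handle stands at -156 mm on it (top at 160 mm).
- tyre_lever: Red steel tyre lever, 220 mm long, lying. Bystander.
- bell: Dented chrome bell, 55 mm across, 33 mm high. Bystander.
- cap_tin: Black round valve cap tin, 67 mm across, 30 mm high. Bystander.
- pump_head: Blue plastic pump head, 105 mm long, 35 mm high. Bystander.
- spoke_key: Brass spoke key, 70 mm long, 8 mm high. Bystander.
- hammer: Hammer with a wooden handle, 270 mm long, lying. Bystander.
- oil_can: Red oil can, 54 mm across, 127 mm high. Bystander.
Not all that is in view belongs to the job. Of the things like the prop, leave any that is blue or orange; of the rest the smaller one is meant.

How it is judged:
By the outcome, as a careful person would: the job done as asked, in the order asked, and still so for the second after the job is handed in, with the robot touching nothing.
It also fails if it takes over 72 s, if anything falls off the work surface, if the arm or the gripper's body presses on something with over 40 N, if the wrist force passes 120 N, or if a joint passes its speed limit or range.

## Working session

There is one attempt and no reset: what is moved stays moved. The work goes in short steps, Python scripts to look and compute and a tool call to move; the robot and the scene stay as the last step left them, time stands still between calls to the robot, and variables do not carry over. Pictures are saved under pics/ and viewed, about 8 in all and at most 12, crops included, and the job is handed in when it is done.

Besides the shell and the picture viewer there is one more tool, called after ">>>" as name(argument=value, ...) on one line, values as JSON. drive_tool: Moves the arm, as the interface text tells. Its arguments: {"type":"object","properties":{"steps":{"type":"array","items":{"type":"array","items":{"type":"array","items":{"type":"number"}}}},"grip_force":{"type":"number"}},"required":["steps"]}

```bash
mkdir -p pics
python3 - <<'E'
from rig import manip
import cv2,numpy as np
for n in("side","top"):
    p,d=manip.grab_frame(n); np.savez(f"{n}0.npz",p=p,d=d)
    cv2.imwrite(f"pics/{n}0.png",p[:,:,::-1])
    c=manip.camera_info(n); print(n,np.round(c["mtx"],1).tolist(),np.round(c["world_from_camera"],3).tolist())
print(manip.pinch_z,manip.state())
E
```

```text
side [[491.5, 0.0, 318.7], [0.0, 491.5, 189.3], [0.0, 0.0, 1.0]] [[0.551, -0.503, 0.667, -400.316], [-0.835, -0.345, 0.429, -536.033], [0.015, -0.793, -0.61, 927.309], [0.0, 0.0, 0.0, 1.0]]
top [[484.4, 0.0, 328.1], [0.0, 484.4, 195.5], [0.0, 0.0, 1.0]] [[0.028, -0.992, 0.12, 318.502], [-1.0, -0.029, -0.005, 26.587], [0.009, -0.12, -0.993, 1443.552], [0.0, 0.0, 0.0, 1.0]]
18.700000000000003 {'t': 0.1, 'joints': array([-1.39349572,  0.42666299,  0.07383619,  1.60653741, -0.03410028,
        1.11083971, -0.06707464]), 'qvel': array([-0.00041783, -0.00327923,  0.00249753, -0.00116872, -0.00077563,
       -0.0012492 ,  0.00052026]), 'effort': array([ 7.08517560e-03, -9.51528311e+01,  3.77022207e+00, -4.64402032e+01,
        1.95269950e-02,  6.34168595e-03, -4.59068440e-05]), 'ee_pos': array([216.57814781, 638.91062519, 230.68692073]), 'tcp_rot': array([ 0.25552666,  1.55565818, -0.25739155]), 'ft_force': array([ 0.04670418, -0.48987204, -0.49280521]), 'wrist_torque': array([-0.02094111,  0.00104109, -0.0139364 ]), 'finger_gap': 85.10216138646025}
```

View pics/side0.png

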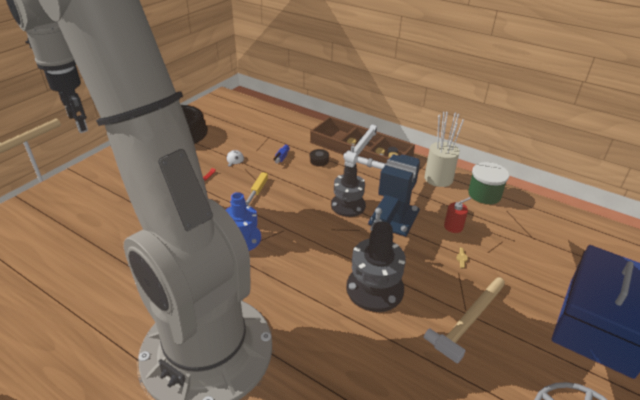

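View pics/top0.png

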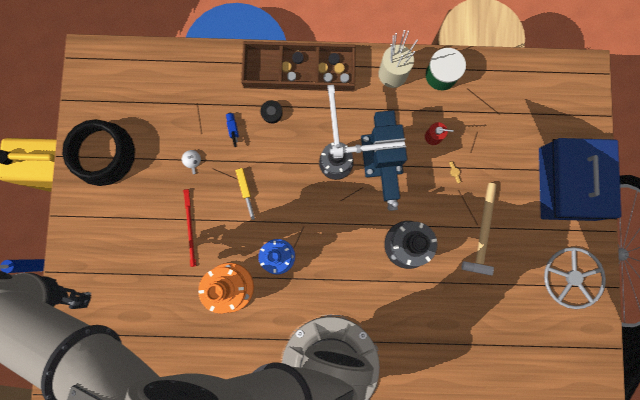

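The side view shows the small dark prop at (349,195) under the crank, a bigger dark one at (377,275), the blue one at (240,225) and the yellow bar at (258,187). In the top view there are four candidates: dark small (337,160), dark large (411,244), blue (276,256) and orange (225,288). Blue and orange are excluded, and of the dark pair the smaller, under the crank boss at (337,160), is meant. I'll confirm that in a crop and measure.

```bash
cat > h.py <<'E'
import numpy as np,cv2
from rig import manip
def ray(n,u,v):
    c=manip.camera_info(n);K=c["mtx"];T=c["world_from_camera"]
    d=T[:3,:3]@np.array([(u-K[0][2])/K[0][0],(v-K[1][2])/K[1][1],1]);return T[:3,3],d
def onz(n,u,v,z):
    o,d=ray(n,u,v);return o+d*(z-o[2])/d[2]
def proj(n,P):
    c=manip.camera_info(n);T=c["world_from_camera"];K=np.array(c["mtx"])
    q=K@(T[:3,:3].T@(np.array(P,float)-T[:3,3]));return q[:2]/q[2]
def cloud(n,d):
    c=manip.camera_info(n);K=c["mtx"];T=c["world_from_camera"]
    v,u=np.mgrid[:400,:640];p=np.stack([(u-K[0][2])/K[0][0]*d,(v-K[1][2])/K[1][1]*d,d],-1)
    return p@T[:3,:3].T+T[:3,3]
E
python3 - <<'E'
from h import *
S=np.load("side0.npz");T=np.load("top0.npz")
a=cv2.resize(T['p'][120:210,210:420],None,fx=3.8,fy=3.8,interpolation=cv2.INTER_CUBIC)
b=cv2.resize(S['p'][120:230,300:440],None,fx=2.6,fy=2.6,interpolation=cv2.INTER_CUBIC)
c=np.zeros((600,800,3),np.uint8);c[:a.shape[0],:a.shape[1]]=a[:,:800];h=600-a.shape[0];c[a.shape[0]:,:b.shape[1]]=b[:h]
cv2.imwrite("pics/crop1.png",c[:,:,::-1])
for n,F in(("top",T),("side",S)):
    hsv=cv2.cvtColor(F['p'],cv2.COLOR_RGB2HSV)
    m=cv2.inRange(hsv,(20,170,120),(32,255,255))
    k,l,st,ce=cv2.connectedComponentsWithStats(m)
    W=cloud(n,F['d'])
    for i in range(1,k):
        if st[i,4]>60:
            print(n,st[i],ce[i],onz(n,*ce[i],20).round(1),cv2.minAreaRect(np.argwhere(l==i)[:,::-1].astype(np.float32)), np.median(W[l==i],0).round(1))
W=cloud("top",T['d'])
for (u,v) in[(337,160),(337,150),(352,168),(325,170),(411,244),(335,100),(390,145),(385,200),(250,210)]: print((u,v),W[v,u].round(0))
E
```

```text
top [   0  138   56   50 2272] [ 28.55985915 161.62015845] [566.2 911.6  20. ] ((27.200748443603516, 161.98504638671875), (54.23225784301758, 48.289676666259766), 2.8624050617218018) [ 632.8 1166.4 -390.8]
top [236 168  14  31 211] [242.61137441 182.78199052] [521.5 274.   20. ] ((242.59434509277344, 182.8302001953125), (29.944599151611328, 7.28010892868042), 74.05460357666016) [521.2 273.9  21.6]
(337, 160) [576.  -2. 132.]
(337, 150) [592.   0. 187.]
(352, 168) [577. -50.  12.]
(325, 170) [568.  31.  15.]
(411, 244) [ 351. -198.  182.]
(335, 100) [790.   7.  -1.]
(390, 145) [ 612. -141.  178.]
(385, 200) [ 473. -139.   99.]
(250, 210) [441. 248.  19.]
```

View pics/crop1.png

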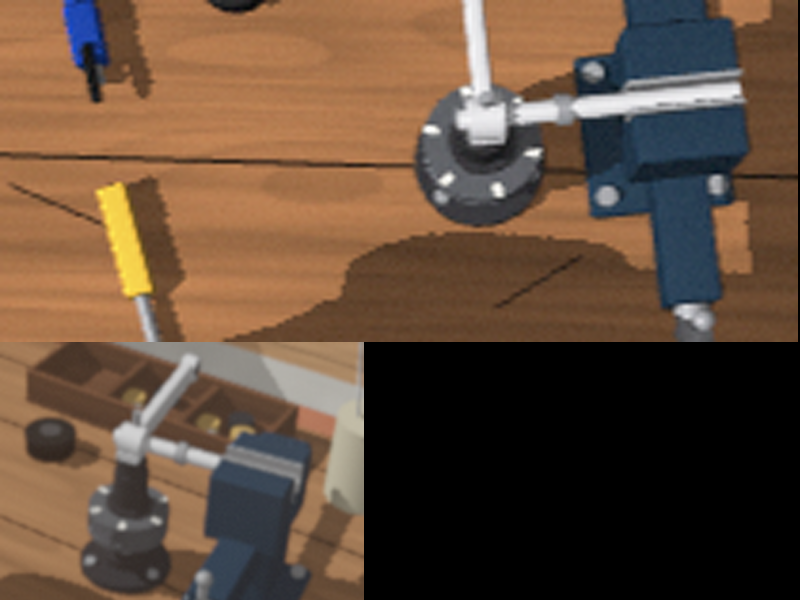

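Crop 1 confirms it. The smaller dark prop has white dashes on its collar in the top view at about (323,154), (327,167), (341,170) and (351,160), under the chrome boss. Next I'll measure the collar and the bar.

Run:
```python
from h import *
from scipy.spatial.transform import Rotation as R
S=np.load("side0.npz");T=np.load("top0.npz")
for n,F,box in(("top",T,(315,140,365,182)),("side",S,(325,170,372,216))):
    W=cloud(n,F['d']);x0,y0,x1,y1=box
    sub=np.zeros((400,640),bool);sub[y0:y1,x0:x1]=1
    hh=W[...,2][sub];near=(np.hypot(W[...,0]-577,W[...,1]+2)<70)
    print(n,"zhist",np.histogram(W[...,2][sub&near],bins=np.arange(0,200,5))[0].tolist())
    g=F['p'].min(-1);m=((g>150)&sub&(W[...,2]>60)&(W[...,2]<115)).astype(np.uint8)
    k,l,st,ce=cv2.connectedComponentsWithStats(m)
    for i in range(1,k):
        w=F['p'].min(-1)[l==i].astype(float)-90;q=np.argwhere(l==i)[:,::-1];c=(q*w[:,None]).sum(0)/w.sum()
        print(n,st[i,4],c.round(1),"depthpt",np.median(W[l==i],0).round(1),"z85",onz(n,*c,85).round(1))
# bar axis
hsv=cv2.cvtColor(T['p'],cv2.COLOR_RGB2HSV);m=cv2.inRange(hsv,(20,170,120),(32,255,255));m[:,:200]=0
q=np.argwhere(m)[:,::-1];P=np.array([onz("top",*a,22) for a in q]);r=cv2.minAreaRect(P[:,:2].astype(np.float32));print("bar",r)
print("corners",cv2.boxPoints(r).round(1).tolist())
g=T['p'].astype(int);sub=g[195:222,242:262];mm=(sub.max(-1)-sub.min(-1)<45)&(sub.min(-1)>110)
z=np.argwhere(mm);print("nose px",[(int(b)+242,int(a)+195) for a,b in z][:60])
s=manip.state();print(R.from_rotvec(s['tcp_rot']).as_matrix().round(3))
```

```text
top zhist [205, 72, 128, 25, 3, 0, 0, 0, 0, 0, 1, 3, 17, 8, 1, 11, 117, 267, 88, 17, 6, 5, 4, 4, 6, 4, 19, 6, 2, 3, 4, 2, 7, 8, 21, 95, 85, 62, 9]
top 12 [332.6 143.8] depthpt [632.2  12.7  86.5] z85 [632.5  11.2  85. ]
top 2 [345.6 146. ] depthpt [627.  -25.9  85.6] z85 [627.2 -26.1  85. ]
top 2 [330.  151.5] depthpt [607.7  18.   94.9] z85 [609.9  18.   85. ]
top 7 [323.2 153.6] depthpt [602.8  37.7  85.2] z85 [603.2  37.3  85. ]
top 7 [349.8 159.7] depthpt [587.7 -39.5  87.7] z85 [587.8 -39.   85. ]
top 11 [327.  166.7] depthpt [565.2  25.3  86.2] z85 [565.5  25.2  85. ]
top 12 [340.6 169.5] depthpt [557.9 -14.6  89.4] z85 [558.5 -13.8  85. ]
side zhist [129, 78, 290, 55, 24, 48, 7, 1, 0, 0, 4, 41, 66, 39, 34, 27, 81, 222, 70, 25, 18, 19, 25, 14, 24, 18, 30, 16, 5, 0, 0, 0, 0, 0, 0, 0, 0, 0, 0]
side 5 [339.2 176.4] depthpt [603.5  39.4  86.9] z85 [606.   41.2  85. ]
side 1 [363. 180.] depthpt [624.2 -27.4  89.8] z85 [630.  -24.6  85. ]
side 8 [336.4 184.2] depthpt [567.1  26.7  87.4] z85 [569.1  28.2  85. ]
side 7 [346.3 190. ] depthpt [561.  -11.   86.9] z85 [561.9  -9.2  85. ]
s
[... 387 characters left out ...]
9), (248, 199), (246, 200), (247, 200), (248, 200), (246, 201), (247, 201), (248, 201), (247, 202), (248, 202), (249, 202), (247, 203), (248, 203), (249, 203), (247, 204), (248, 204), (249, 204), (247, 205), (248, 205), (249, 205), (247, 206), (248, 206), (249, 206), (250, 206), (248, 207), (249, 207), (250, 207), (248, 208), (249, 208), (250, 208), (248, 209), (249, 209), (250, 209), (251, 209), (249, 210), (250, 210), (251, 210), (249, 211), (250, 211), (251, 211), (249, 212), (250, 212), (251, 212), (250, 213), (251, 213), (252, 213), (250, 214), (251, 214), (252, 214), (250, 215), (251, 215), (252, 215), (251, 216)]
[[-0.     0.321  0.947]
 [-0.001  0.947 -0.321]
 [-1.    -0.001  0.   ]]
```

>>> drive_tool(steps=[[[141.3, -257.4, 393.7, 2.492, 0, 0, 60], [141.3, -257.4, 393.7, 2.492, 0, 0, 60], [141.3, -257.4, 393.7, 2.492, 0, 0, 60], [141.3, -257.4, 393.7, 2.492, 0, 0, 60], [141.3, -257.4, 393.7, 2.492, 0, 0, 60], [141.3, -257.4, 393.7, 2.492, 0, 0, 60], [141.3, -257.4, 393.7, 2.492, 0, 0, 60], [141.3, -257.4, 393.7, 2.492, 0, 0, 60], [141.3, -257.4, 393.7, 2.492, 0, 0, 60], [141.3, -257.4, 393.7, 2.492, 0, 0, 60], [141.3, -257.4, 393.7, 2.492, 0, 0, 60], [141.3, -257.4, 393.7, 2.492, 0, 0, 60], [141.3, -257.4, 393.7, 2.492, 0, 0, 60], [141.3, -257.4, 393.7, 2.492, 0, 0, 60], [141.3, -257.4, 393.7, 2.492, 0, 0, 60], [141.3, -257.4, 393.7, 2.492, 0, 0, 60], [141.3, -257.4, 393.7, 2.492, 0, 0, 60], [141.3, -257.4, 393.7, 2.492, 0, 0, 60], [141.3, -257.4, 393.7, 2.492, 0, 0, 60], [141.3, -257.4, 393.7, 2.492, 0, 0, 60]]])

```text
t: 1.77
ee_pos: [506.7, 269.1, 89.9]
tcp_rot: [2.05, 0.327, -2.051]
ft_force: [-0.2, 0.0, 0.5]
finger_gap: 59.9
```

Run:
```python
from rig import manip
from scipy.spatial.transform import Rotation as R
s=manip.state();print(R.from_rotvec(s['tcp_rot']).as_matrix().round(3),s['joints'].round(2))
```

```text
[[-0.     0.311 -0.95 ]
 [-0.    -0.95  -0.311]
 [-1.     0.     0.   ]] [-1.15  0.53  0.72  1.99 -0.49  0.8  -1.4 ]
```

>>> drive_tool(steps=[[[40, 0, 0, 0, 0, 0, 60], [70, 0, 0, 0, 0, 0, 60], [86, 0, 0, 0, 0, 0, 60], [86, 0, 0, 0, 0, 0, 60], [86, 0, 0, 0, 0, 0, 15], [86, 0, 0, 0, 0, 0, 15], [86, 0, 0, 0, 0, 0, 15], [86, 0, 0, 0, 0, 0, 15], [86, 0, 0, 0, 0, 0, 15], [86, 0, 0, 0, 0, 0, 15], [86, 0, 0, 0, 0, 0, 15], [86, 0, 0, 0, 0, 0, 15], [86, 0, 0, 0, 0, 0, 15]]], grip_force=100)

```text
t: 2.85
ee_pos: [507.6, 269.5, 5.7]
tcp_rot: [2.049, 0.335, -2.046]
ft_force: [-2.8, -1.6, 12.3]
finger_gap: 19.6
```

>>> drive_tool(steps=[[[-20, 0, 0, 0, 0, 0, 15], [-60, 0, 0, 0, 0, 0, 15], [-96, 0, 0, 0, 0, 0, 15], [-96, 0, 0, 0, 0, 0, 15], [-96, 0, 0, 0, 0, 0, 15], [-96, 0, 0, 0, 0, 0, 15]]], grip_force=110)

```text
t: 3.35
ee_pos: [506.4, 269.5, 100.2]
tcp_rot: [2.047, 0.335, -2.047]
ft_force: [-0.7, 0.7, -4.0]
finger_gap: 19.5
```

```bash
cat > look.py <<'E'
import sys
from h import *
name,u,v,w,h=sys.argv[1],*map(int,sys.argv[2:6])
out=[]
for n,b in(("top",sys.argv[2:6]),("side",sys.argv[6:10])):
    x,y,w,h=map(int,b);p,d=manip.grab_frame(n);np.savez(f"{name}_{n}.npz" if 0 else f"{n}_{name}.npz",p=p,d=d) if 0 else np.savez(f"last_{n}.npz",p=p,d=d)
    c=p[y:y+h,x:x+w];out.append(cv2.resize(c,(400,int(400*h/w)),interpolation=cv2.INTER_CUBIC))
H=max(o.shape[0] for o in out);out=[np.pad(o,((0,H-o.shape[0]),(0,0),(0,0))) for o in out]
cv2.imwrite(f"pics/{name}.png",np.hstack(out)[:600,:,::-1])
s=manip.state();print(s['t'],s['ee_pos'].round(1),s['ft_force'].round(2),s['wrist_torque'].round(3),s['finger_gap'])
E
sed -i 's/^name,u,v,w,h=.*/name=sys.argv[1]/; s/np.savez(f"{name}_.*if 0 else //' look.py
python3 look.py grasp 190 130 120 150 200 130 120 150
```

```text
3.45 [506.1 268.9  99.1] [-0.   -0.7  -4.15] [ 0.019  0.038 -0.033] 19.30022567127449
```

View pics/grasp.png

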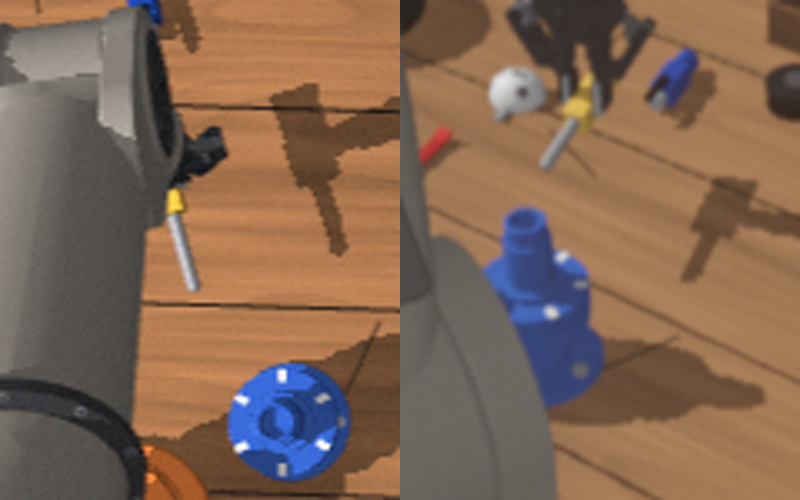

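The bar is held level, nose tip at about (248,216) in the top view, with the blue prop well clear. Next I'll plan the pre-insert pose.

```bash
cat >> h.py <<'E'
from scipy.spatial.transform import Rotation as Ro
def T4(p,yaw):  # tool down, tool z (=nose) at heading yaw(deg)
    M=np.eye(4);a=np.radians(yaw);z=np.array([np.cos(a),np.sin(a),0]);x=np.array([0,0,-1.]);M[:3,:3]=np.c_[x,np.cross(z,x),z];M[:3,3]=p;return M
def rel(A,B):
    D=np.linalg.inv(A)@B;return np.r_[D[:3,3],Ro.from_matrix(D[:3,:3]).as_rotvec()].round(3).tolist()
def polar(C,th,r,z): # grasp at radius r, bearing th from axis, nose inward
    a=np.radians(th);return T4([C[0]+r*np.cos(a),C[1]+r*np.sin(a),z],th+180)
E
python3 - <<'E'
from h import *
s=manip.state();M=Ro.from_rotvec(s['tcp_rot']).as_matrix();print(M.round(4).tolist(),s['joints'].round(2))
tip=s['ee_pos']+98*M[:,2]+np.array([0,0,5.3]);print("pred tip px",proj("top",tip),proj("side",tip))
A=T4([507,269.0,100],-161.5-0.0); A[:3,3]=[506.99,269.0,100]
print("yaw meas",np.degrees(np.arctan2(M[1,2],M[0,2])))
B=polar((595.3,.3),139.5,163,100);print(B[:3,3],rel(A,B),rel(B,polar((595.3,.3),139.5,163,65)))
E
```

```text
[[-0.0013, 0.3174, -0.9483], [-0.0007, -0.9483, -0.3174], [-1.0, 0.0003, 0.0015]] [-1.17  0.52  0.74  1.98 -0.48  0.82 -1.4 ]
pred tip px [248.66271932 217.43021243] [243.63029116 180.72068982]
yaw meas -161.49240664004756
[471.35382761 106.16003188 100.        ] [0.0, 143.117, 85.465, -2.112, -0.0, -0.0] [35.0, 0.0, 0.0, 0.0, 0.0, 0.0]
```

>>> drive_tool(steps=[[[0, 143.1, 85.5, -2.112, 0, 0, 15], [0, 143.1, 85.5, -2.112, 0, 0, 15], [0, 143.1, 85.5, -2.112, 0, 0, 15], [0, 143.1, 85.5, -2.112, 0, 0, 15], [0, 143.1, 85.5, -2.112, 0, 0, 15], [0, 143.1, 85.5, -2.112, 0, 0, 15], [0, 143.1, 85.5, -2.112, 0, 0, 15], [0, 143.1, 85.5, -2.112, 0, 0, 15], [0, 143.1, 85.5, -2.112, 0, 0, 15], [0, 143.1, 85.5, -2.112, 0, 0, 15], [0, 143.1, 85.5, -2.112, 0, 0, 15], [0, 143.1, 85.5, -2.112, 0, 0, 15], [0, 143.1, 85.5, -2.112, 0, 0, 15], [0, 143.1, 85.5, -2.112, 0, 0, 15], [0, 143.1, 85.5, -2.112, 0, 0, 15], [0, 143.1, 85.5, -2.112, 0, 0, 15], [0, 143.1, 85.5, -2.112, 0, 0, 15], [0, 143.1, 85.5, -2.112, 0, 0, 15], [0, 143.1, 85.5, -2.112, 0, 0, 15], [0, 143.1, 85.5, -2.112, 0, 0, 15]]])

```text
t: 5.12
ee_pos: [470.9, 106.0, 99.5]
tcp_rot: [0.556, 1.499, -0.557]
ft_force: [0.2, 0.6, -4.1]
finger_gap: 19.2
```

>>> drive_tool(steps=[[[20, 0, 0, 0, 0, 0, 15], [35, 0, 0, 0, 0, 0, 15], [35, 0, 0, 0, 0, 0, 15], [35, 0, 0, 0, 0, 0, 15]]])

```text
t: 5.45
ee_pos: [470.6, 105.9, 64.6]
tcp_rot: [0.553, 1.5, -0.556]
ft_force: [0.5, 0.4, -2.9]
finger_gap: 19.3
```

```bash
python3 look.py pre 275 125 100 75 290 150 100 75
python3 - <<'E'
from h import *
s=manip.state();M=Ro.from_rotvec(s['tcp_rot']).as_matrix()
print("yaw",np.degrees(np.arctan2(M[1,2],M[0,2])),"q",s['joints'].round(2),"tilt",M[2].round(4))
tip=s['ee_pos']+98*M[:,2]+np.array([0,0,5.3]);print("tip",tip.round(1),"px",proj("top",tip).round(1),proj("side",tip).round(1))
E
```

```text
5.55 [471.5 106.3  65.6] [ 0.7   0.02 -3.65] [-0.02  -0.023 -0.032] 19.53629666726209
yaw -40.56519070512221 q [-0.57  0.36  0.26  2.18 -0.16  0.62  0.66] tilt [-1.e+00  2.e-04  3.e-04]
tip [545.9  42.6  70.9] px [320.8 174.1] [327.6 190.5]
```

View pics/pre.png

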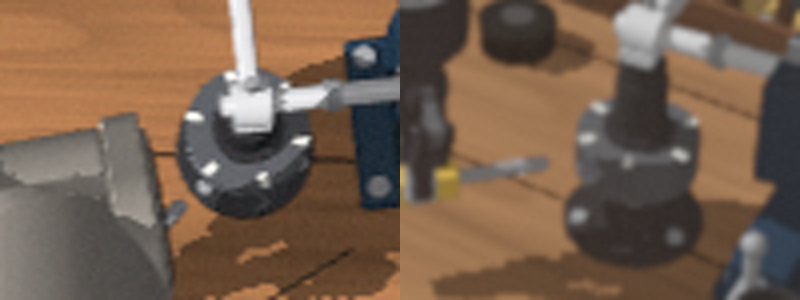

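The bar tip shows at top px (321,175) and side px (327,191), within 1–2 px of prediction, lined up with the dash at (327,167). Inserting gently.

>>> drive_tool(steps=[[[0, 0, 10, 0, 0, 0, 15], [0, 0, 16, 0, 0, 0, 15], [0, 0, 20, 0, 0, 0, 15], [0, 0, 24, 0, 0, 0, 15], [0, 0, 28, 0, 0, 0, 15], [0, 0, 30, 0, 0, 0, 15], [0, 0, 30, 0, 0, 0, 15]]])

```text
t: 6.13
ee_pos: [494.4, 86.3, 65.0]
tcp_rot: [0.554, 1.499, -0.554]
ft_force: [0.0, -0.3, -3.0]
finger_gap: 19.6
```

>>> drive_tool(steps=[[[0, 0, 4, 0, 0, 0, 15], [0, 0, 8, 0, 0, 0, 15], [0, 0, 12, 0, 0, 0, 15], [0, 0, 15, 0, 0, 0, 15], [0, 0, 15, 0, 0, 0, 15], [0, 0, 15, 0, 0, 0, 15]]])

```text
t: 6.63
ee_pos: [505.5, 76.8, 65.0]
tcp_rot: [0.553, 1.499, -0.553]
ft_force: [-0.7, 0.6, -3.1]
finger_gap: 19.3
```

```bash
cat > tq.py <<'E'
from h import *
C=np.array([595.3,.3])
s=manip.state();p=s['ee_pos'];F=s['ft_force'];r=(p[:2]-C)/1000
t=-(r[0]*F[1]-r[1]*F[0]+s['wrist_torque'][2])
M=Ro.from_rotvec(s['tcp_rot']).as_matrix()
print("t %.2f"%s['t'],"p",p.round(1),"F",F.round(2),"M",s['wrist_torque'].round(3),"TORQUE %.3f"%t,"yaw %.2f"%np.degrees(np.arctan2(M[1,2],M[0,2])),"bear %.2f rad %.1f"%(np.degrees(np.arctan2(r[1],r[0])),1000*np.hypot(*r)))
E
python3 tq.py
python3 - <<'E'
from h import *
C=(595.3,.3);dep=118
A=polar(C,0,118,0)
for a in range(5,70,5):
    B=polar(C,a,118,np.radians(a)*1.273);print(a,rel(A,B))
E
```

```text
t 6.63 p [505.5  76.8  65. ] F [-0.7   0.6  -3.08] M [ 0.006 -0.01  -0.065] TORQUE 0.065 yaw -40.52 bear 139.58 rad 118.0
5 [-0.111, -10.284, 0.449, -0.087, 0.0, 0.0]
10 [-0.222, -20.49, 1.793, -0.175, 0.0, 0.0]
15 [-0.333, -30.541, 4.021, -0.262, 0.0, 0.0]
20 [-0.444, -40.358, 7.116, -0.349, 0.0, 0.0]
25 [-0.555, -49.869, 11.056, -0.436, 0.0, 0.0]
30 [-0.667, -59.0, 15.809, -0.524, 0.0, 0.0]
35 [-0.778, -67.682, 21.34, -0.611, 0.0, 0.0]
40 [-0.889, -75.849, 27.607, -0.698, 0.0, 0.0]
45 [-1.0, -83.439, 34.561, -0.785, 0.0, 0.0]
50 [-1.111, -90.393, 42.151, -0.873, 0.0, 0.0]
55 [-1.222, -96.66, 50.318, -0.96, 0.0, 0.0]
60 [-1.333, -102.191, 59.0, -1.047, 0.0, 0.0]
65 [-1.444, -106.944, 68.131, -1.134, 0.0, 0.0]
```

>>> drive_tool(steps=[[[0, -5, 0.1, -0.043, 0, 0, 15], [-0.1, -10.3, 0.4, -0.087, 0, 0, 15], [-0.2, -15.4, 1, -0.131, 0, 0, 15], [-0.2, -20.5, 1.8, -0.175, 0, 0, 15], [-0.3, -25.5, 2.8, -0.218, 0, 0, 15], [-0.3, -30.5, 4, -0.262, 0, 0, 15], [-0.4, -35.5, 5.4, -0.305, 0, 0, 15], [-0.4, -40.4, 7.1, -0.349, 0, 0, 15], [-0.5, -45.2, 9, -0.393, 0, 0, 15], [-0.6, -49.9, 11.1, -0.436, 0, 0, 15]]])

```text
t: 7.47
ee_pos: [481.0, 32.8, 65.6]
tcp_rot: [0.21, 1.561, -0.209]
ft_force: [-1.6, 5.6, -3.9]
finger_gap: 19.0
```

```bash
python3 tq.py; python3 look.py b1 275 125 100 75 290 150 100 75; python3 tq.py
```

```text
t 7.47 p [481.   32.8  65.6] F [-1.59  5.58 -3.9 ] M [1.478 0.331 0.431] TORQUE 0.156 yaw -15.29 bear 164.12 rad 118.9
7.5667 [480.9  32.1  65.6] [-1.61  5.07 -3.41] [1.114 0.296 0.4  ] 19.043801281698197
t 7.57 p [480.9  32.1  65.6] F [-1.61  5.07 -3.41] M [1.114 0.296 0.4  ] TORQUE 0.129 yaw -15.42 bear 164.47 rad 118.7
```

View pics/b1.png

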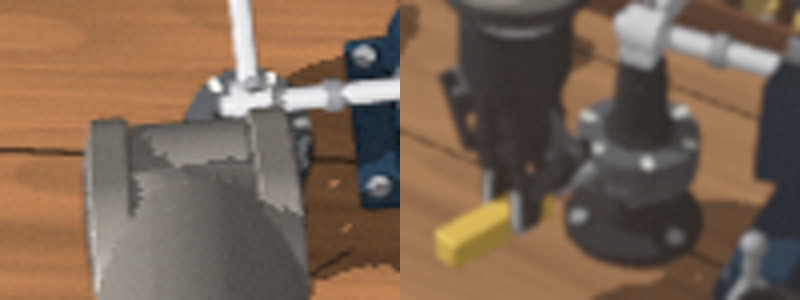

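Side view: the collar has turned. The dashes now sit at side px (339,189), (351,190), (362,187), and the drag reads about 0.15 Nm. Compute the hole bearing and the next rows.

```bash
cat > dash.py <<'E'
from h import *
import sys
F=np.load("last_side.npz");W=cloud("side",F['d']);g=F['p'].min(-1).astype(int)
zt=float(sys.argv[1]);C=np.array([595.3,.3])
m=((g>135)&(W[...,2]>70)&(W[...,2]<110)&(abs(np.hypot(W[...,0]-C[0],W[...,1]-C[1])-39)<12)).astype(np.uint8)
k,l,st,ce=cv2.connectedComponentsWithStats(m,connectivity=8)
for i in range(1,k):
    if st[i,4]<3: continue
    q=np.argwhere(l==i)[:,::-1];w=g[l==i]-100.;c=(q*w[:,None]).sum(0)/w.sum();P=onz("side",*c,zt)[:2]-C
    a=np.degrees(np.arctan2(P[1],P[0]));print(st[i,4],c.round(1),"bear %.1f mod60 %.1f r %.1f"%(a,a%60,np.hypot(*P)))
E
python3 dash.py 87
python3 - <<'E'
from h import *
C=(595.3,.3)
A=polar(C,0,118,0);print("back2",rel(A,polar(C,-2,118,0)),"out",rel(A,polar(C,-2,153,0)))
O=polar(C,0,153,0)
for a in(15,30,45,60):print(a,rel(O,polar(C,-a,153,0)))
E
```

```text
6 [359.5 177.6] bear -18.1 mod60 41.9 r 38.7
8 [336.8 178.7] bear 97.5 mod60 37.5 r 40.0
6 [339.1 186.5] bear 156.4 mod60 36.4 r 36.3
10 [351.4 190.2] bear -140.9 mod60 39.1 r 36.5
back2 [0.0, 4.118, 0.072, 0.035, 0.0, 0.0] out [0.0, 5.34, -34.907, 0.035, 0.0, 0.0]
15 [0.0, 39.599, 5.213, 0.262, 0.0, 0.0]
30 [0.0, 76.5, 20.498, 0.524, 0.0, 0.0]
45 [0.0, 108.187, 44.813, 0.785, 0.0, 0.0]
60 [0.0, 132.502, 76.5, 1.047, 0.0, 0.0]
```

>>> drive_tool(steps=[[[0, 4.1, 0.1, 0.035, 0, 0, 15], [0, 8.2, 0.3, 0.07, 0, 0, 15], [0, 8.5, -8, 0.07, 0, 0, 15], [0, 9.2, -16, 0.07, 0, 0, 15], [0, 10, -25, 0.07, 0, 0, 15], [0, 10.7, -34.6, 0.07, 0, 0, 15], [0, 10.7, -34.6, 0.07, 0, 0, 15]]])

```text
t: 8.15
ee_pos: [448.5, 51.9, 65.5]
tcp_rot: [0.266, 1.556, -0.267]
ft_force: [0.2, -1.1, -3.7]
finger_gap: 19.3
```

>>> drive_tool(steps=[[[0, 18.1, 1.1, 0.119, 0, 0, 15], [0, 36, 4.3, 0.237, 0, 0, 15], [0, 53.3, 9.6, 0.356, 0, 0, 15], [0, 69.9, 16.9, 0.475, 0, 0, 15], [0, 85.6, 26.2, 0.593, 0, 0, 15], [0, 100, 37.2, 0.712, 0, 0, 15], [0, 113, 49.8, 0.831, 0, 0, 15], [0, 124.4, 63.9, 0.949, 0, 0, 15], [0, 134.1, 79.3, 1.068, 0, 0, 15], [0, 134.1, 79.3, 1.068, 0, 0, 15], [0, 134.1, 79.3, 1.068, 0, 0, 15], [0, 134.1, 79.3, 1.068, 0, 0, 15]]])

```text
t: 9.15
ee_pos: [569.7, 151.0, 65.3]
tcp_rot: [1.087, 1.283, -1.088]
ft_force: [0.0, -1.5, -4.4]
finger_gap: 19.3
```

```bash
python3 tq.py; python3 look.py b2 275 125 100 75 290 150 100 75; python3 dash.py 87
```

```text
t 9.15 p [569.7 151.   65.3] F [ 0.01 -1.47 -4.37] M [-0.035  0.041 -0.003] TORQUE -0.034 yaw -80.60 bear 99.65 rad 152.9
9.25 [569.7 151.   65.6] [-0.19 -0.19 -3.16] [-0.014  0.    -0.001] 19.22793949571246
11 [338.4 186.8] bear 156.6 mod60 36.6 r 38.9
10 [351.4 190.2] bear -141.0 mod60 39.0 r 36.5
```

View pics/b2.png

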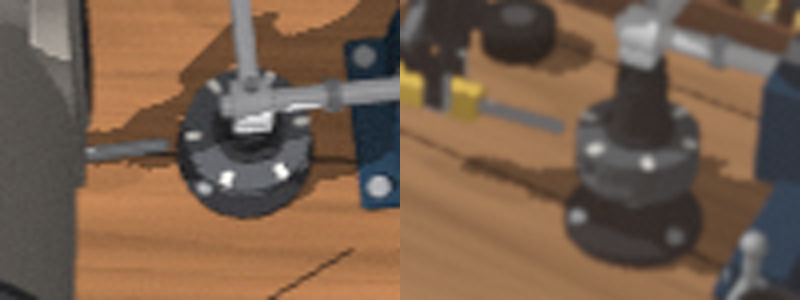

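```bash
cat > dt.py <<'E'
from h import *
import sys
from scipy.optimize import least_squares
zt=float(sys.argv[1]);C=np.array([595.3,.3])
for fn in sys.argv[2:]:
    F=np.load(fn);g=F['p'].min(-1).astype(int);W=cloud("top",F['d'])
    v,u=np.mgrid[:400,:640];P=np.array([onz("top",a,b,zt)[:2] for a,b in zip(u[140:180,315:365].ravel(),v[140:180,315:365].ravel())]).reshape(40,50,2)
    sub=g[140:180,315:365];r=np.hypot(*(P-C).transpose(2,0,1));bg=cv2.medianBlur(sub.astype(np.uint8),7).astype(int)
    m=((sub-bg>35)&(abs(r-39)<8)&(abs(W[140:180,315:365,2]-zt)<10)).astype(np.uint8)
    k,l,st,ce=cv2.connectedComponentsWithStats(m,connectivity=8);A=[]
    for i in range(1,k):
        if st[i,4]<4: continue
        w=(sub-bg)[l==i].astype(float);c=(P[l==i]*w[:,None]).sum(0)/w.sum();d=c-C;a=np.degrees(np.arctan2(d[1],d[0]));A.append(a);print(st[i,4],c.round(1),"bear %.1f mod60 %.1f r %.1f"%(a,a%60,np.hypot(*d)))
    print(fn,"hole mod60 %.1f"%(np.degrees(np.angle(np.mean(np.exp(6j*np.radians(A)))))/6%60))
E
python3 dt.py 86.5 top0.npz last_top.npz
```

```text
6 [633.   13.4] bear 19.2 mod60 19.2 r 39.9
9 [602.4  37.2] bear 79.0 mod60 19.0 r 37.6
11 [587.5 -39.6] bear -101.1 mod60 18.9 r 40.6
12 [565.4  25.2] bear 140.2 mod60 20.2 r 38.9
14 [558.2 -13.5] bear -159.6 mod60 20.4 r 39.5
top0.npz hole mod60 19.5Traceback (most recent call last):
  File "dt.py", line 7, in <module>
    v,u=np.mgrid[:400,:640];P=np.array([onz("top",a,b,zt)[:2] for a,b in zip(u[140:180,315:365].ravel(),v[140:180,315:365].ravel())]).reshape(40,50,2)
                                        ~~~^^^^^^^^^^^^^^
  File "h.py", line 7, in onz
    o,d=ray(n,u,v);return o+d*(z-o[2])/d[2]
        ~~~^^^^^^^
  File "h.py", line 4, in ray
    c=manip.camera_info(n);K=c["mtx"];T=c["world_from_camera"]
ValueError: time passes only in moves, steps and waits
```

```bash
sed -i 's/^def ray/_cc={}\ndef ci(n):\n    if n not in _cc: _cc[n]=manip.camera_info(n)\n    return _cc[n]\ndef ray/; s/c=manip.camera_info(n)/c=ci(n)/' h.py; python3 dt.py 87 last_top.npz
```

```text
4 [634. -17.] bear -24.0 mod60 36.0 r 42.4
7 [625.3  24.2] bear 38.5 mod60 38.5 r 38.4
9 [601.2 -38.5] bear -81.4 mod60 38.6 r 39.3
7 [588.6  37.2] bear 100.3 mod60 40.3 r 37.5
13 [564.7 -25.2] bear -140.2 mod60 39.8 r 39.8
12 [558.3  13. ] bear 161.0 mod60 41.0 r 39.1
last_top.npz hole mod60 39.1
```

The top view shows all six dashes. The hole bearing is 99–100° and the bar stands at 99.4°, so I'm inserting.

>>> drive_tool(steps=[[[0, 0, 8, 0, 0, 0, 15], [0, 0, 12, 0, 0, 0, 15], [0, 0, 16, 0, 0, 0, 15], [0, 0, 20, 0, 0, 0, 15], [0, 0, 20, 0, 0, 0, 15]]])

```text
t: 9.67
ee_pos: [574.0, 130.2, 65.8]
tcp_rot: [1.09, 1.281, -1.09]
ft_force: [0.1, -0.5, -4.1]
finger_gap: 19.2
```

>>> drive_tool(steps=[[[0, 0, 5, 0, 0, 0, 15], [0, 0, 10, 0, 0, 0, 15], [0, 0, 15, 0, 0, 0, 15], [0, 0, 15, 0, 0, 0, 15], [0, 0, 15, 0, 0, 0, 15]]])

```text
t: 10.08
ee_pos: [576.2, 116.3, 65.6]
tcp_rot: [1.089, 1.281, -1.09]
ft_force: [0.0, 0.1, -3.5]
finger_gap: 19.3
```

```bash
python3 tq.py
```

```text
t 10.08 p [576.2 116.3  65.6] F [ 0.05  0.08 -3.55] M [-0.041  0.038  0.008] TORQUE -0.001 yaw -80.76 bear 99.33 rad 117.6
```

>>> drive_tool(steps=[[[0, -5, 0.1, -0.043, 0, 0, 15], [-0.1, -10.3, 0.4, -0.087, 0, 0, 15], [-0.2, -20.5, 1.8, -0.175, 0, 0, 15], [-0.3, -30.5, 4, -0.262, 0, 0, 15], [-0.4, -40.4, 7.1, -0.349, 0, 0, 15], [-0.5, -49.9, 11.1, -0.436, 0, 0, 15], [-0.6, -59, 15.8, -0.524, 0, 0, 15], [-0.7, -67.7, 21.3, -0.611, 0, 0, 15], [-0.8, -75.8, 27.6, -0.698, 0, 0, 15], [-0.9, -83.4, 34.6, -0.785, 0, 0, 15], [-1, -90.4, 42.2, -0.873, 0, 0, 15], [-1.1, -96.7, 50.3, -0.96, 0, 0, 15], [-1.2, -102.2, 59, -1.047, 0, 0, 15], [-1.3, -106.9, 68.1, -1.134, 0, 0, 15]]])

```text
t: 11.25
ee_pos: [481.5, 33.3, 67.1]
tcp_rot: [0.211, 1.56, -0.21]
ft_force: [-1.1, 7.3, -3.4]
finger_gap: 19.2
```

```bash
python3 tq.py
```

```text
t 11.25 p [481.5  33.3  67.1] F [-1.12  7.25 -3.41] M [1.391 0.071 0.473] TORQUE 0.315 yaw -15.38 bear 163.82 rad 118.5
```

>>> drive_tool(steps=[[[0, 4.1, 0.1, 0.035, 0, 0, 15], [0, 8.2, 0.3, 0.07, 0, 0, 15], [0, 8.5, -8, 0.07, 0, 0, 15], [0, 9.2, -16, 0.07, 0, 0, 15], [0, 10, -25, 0.07, 0, 0, 15], [0, 10.7, -34.6, 0.07, 0, 0, 15], [0, 10.7, -34.6, 0.07, 0, 0, 15]]])

```text
t: 11.83
ee_pos: [448.8, 52.6, 66.7]
tcp_rot: [0.269, 1.556, -0.27]
ft_force: [-0.8, -0.1, -3.5]
finger_gap: 19.2
```

>>> drive_tool(steps=[[[0, 18.1, 1.1, 0.119, 0, 0, 15], [0, 36, 4.3, 0.237, 0, 0, 15], [0, 53.3, 9.6, 0.356, 0, 0, 15], [0, 69.9, 16.9, 0.475, 0, 0, 15], [0, 85.6, 26.2, 0.593, 0, 0, 15], [0, 100, 37.2, 0.712, 0, 0, 15], [0, 113, 49.8, 0.831, 0, 0, 15], [0, 124.4, 63.9, 0.949, 0, 0, 15], [0, 134.1, 79.3, 1.068, 0, 0, 15], [0, 134.1, 79.3, 1.068, 0, 0, 15], [0, 134.1, 79.3, 1.068, 0, 0, 15]]])

```text
t: 12.75
ee_pos: [571.3, 151.6, 66.5]
tcp_rot: [1.09, 1.28, -1.091]
ft_force: [-0.6, -0.2, -3.3]
finger_gap: 19.3
```

```bash
python3 tq.py; python3 look.py b3 275 125 100 75 290 150 100 75; python3 dt.py 88.5 last_top.npz
```

```text
t 12.75 p [571.3 151.6  66.5] F [-0.59 -0.21 -3.31] M [-0.032  0.014  0.024] TORQUE -0.119 yaw -80.85 bear 99.00 rad 153.2
12.85 [570.4 151.2  66.7] [ 0.02 -0.79 -4.21] [-0.044 -0.06   0.   ] 19.31551550905848
4 [633.7 -16.9] bear -24.2 mod60 35.8 r 42.1
7 [625.   24.2] bear 38.8 mod60 38.8 r 38.1
6 [601.9 -38.6] bear -80.4 mod60 39.6 r 39.5
7 [588.3  37.3] bear 100.7 mod60 40.7 r 37.6
13 [558.3  13.1] bear 160.9 mod60 40.9 r 39.1
12 [564.7 -25.5] bear -139.9 mod60 40.1 r 40.0
last_top.npz hole mod60 39.3
```

>>> drive_tool(steps=[[[0, 0, 8, 0, 0, 0, 15], [0, 0, 12, 0, 0, 0, 15], [0, 0, 16, 0, 0, 0, 15], [0, 0, 20, 0, 0, 0, 15], [0, 0, 25, 0, 0, 0, 15], [0, 0, 30, 0, 0, 0, 15], [0, 0, 35, 0, 0, 0, 15], [0, 0, 35, 0, 0, 0, 15]]])

```text
t: 13.52
ee_pos: [576.9, 115.4, 67.0]
tcp_rot: [1.093, 1.279, -1.093]
ft_force: [0.1, -0.0, -3.5]
finger_gap: 19.0
```

>>> drive_tool(steps=[[[0, -5, 0.1, -0.043, 0, 0, 15], [-0.1, -10.3, 0.4, -0.087, 0, 0, 15], [-0.2, -20.5, 1.8, -0.175, 0, 0, 15], [-0.3, -30.5, 4, -0.262, 0, 0, 15], [-0.4, -40.4, 7.1, -0.349, 0, 0, 15], [-0.5, -49.9, 11.1, -0.436, 0, 0, 15], [-0.6, -59, 15.8, -0.524, 0, 0, 15], [-0.7, -67.7, 21.3, -0.611, 0, 0, 15], [-0.8, -75.8, 27.6, -0.698, 0, 0, 15], [-0.9, -83.4, 34.6, -0.785, 0, 0, 15], [-1, -90.4, 42.2, -0.873, 0, 0, 15], [-1.1, -96.7, 50.3, -0.96, 0, 0, 15], [-1.2, -102.2, 59, -1.047, 0, 0, 15], [-1.3, -106.9, 68.1, -1.134, 0, 0, 15]]])

```text
t: 14.68
ee_pos: [481.7, 33.6, 68.4]
tcp_rot: [0.215, 1.56, -0.213]
ft_force: [-0.3, 6.4, -2.9]
finger_gap: 19.4
```

```bash
python3 tq.py
```

```text
t 14.68 p [481.7  33.6  68.4] F [-0.26  6.44 -2.91] M [1.373 0.063 0.453] TORQUE 0.270 yaw -15.62 bear 163.66 rad 118.4
```

>>> drive_tool(steps=[[[0, 4.1, 0.1, 0.035, 0, 0, 15], [0, 8.2, 0.3, 0.07, 0, 0, 15], [0, 8.5, -8, 0.07, 0, 0, 15], [0, 9.2, -16, 0.07, 0, 0, 15], [0, 10, -25, 0.07, 0, 0, 15], [0, 10.7, -34.6, 0.07, 0, 0, 15], [0, 10.7, -34.6, 0.07, 0, 0, 15]]])

```text
t: 15.27
ee_pos: [449.1, 53.2, 68.1]
tcp_rot: [0.272, 1.555, -0.273]
ft_force: [0.4, -0.3, -4.5]
finger_gap: 19.1
```

>>> drive_tool(steps=[[[0, 18.1, 1.1, 0.119, 0, 0, 15], [0, 36, 4.3, 0.237, 0, 0, 15], [0, 53.3, 9.6, 0.356, 0, 0, 15], [0, 69.9, 16.9, 0.475, 0, 0, 15], [0, 85.6, 26.2, 0.593, 0, 0, 15], [0, 100, 37.2, 0.712, 0, 0, 15], [0, 113, 49.8, 0.831, 0, 0, 15], [0, 124.4, 63.9, 0.949, 0, 0, 15], [0, 134.1, 79.3, 1.068, 0, 0, 15], [0, 134.1, 79.3, 1.068, 0, 0, 15], [0, 134.1, 79.3, 1.068, 0, 0, 15]]])

```text
t: 16.18
ee_pos: [572.0, 151.7, 67.9]
tcp_rot: [1.093, 1.278, -1.094]
ft_force: [-0.4, -0.8, -4.6]
finger_gap: 19.3
```

```bash
python3 tq.py; python3 look.py b4 275 125 100 75 290 150 100 75; python3 dt.py 89.8 last_top.npz
```

```text
t 16.18 p [572.  151.7  67.9] F [-0.43 -0.82 -4.56] M [-0.044  0.048 -0.043] TORQUE -0.041 yaw -81.08 bear 98.74 rad 153.2
16.2833 [571.  151.2  67.9] [-0.46 -0.68 -3.11] [-0.042  0.044 -0.015] 19.515977416073508
4 [633.5 -17. ] bear -24.3 mod60 35.7 r 41.9
8 [624.9  24.1] bear 38.7 mod60 38.7 r 38.0
8 [601.5 -39.4] bear -81.2 mod60 38.8 r 40.2
9 [588.6  37.1] bear 100.3 mod60 40.3 r 37.4
11 [558.7  13.2] bear 160.6 mod60 40.6 r 38.8
13 [564.9 -25.6] bear -139.6 mod60 40.4 r 40.0
last_top.npz hole mod60 39.1
```

>>> drive_tool(steps=[[[0, 0, 8, 0, 0, 0, 15], [0, 0, 12, 0, 0, 0, 15], [0, 0, 16, 0, 0, 0, 15], [0, 0, 20, 0, 0, 0, 15], [0, 0, 25, 0, 0, 0, 15], [0, 0, 30, 0, 0, 0, 15], [0, 0, 35, 0, 0, 0, 15], [0, 0, 35, 0, 0, 0, 15]]])

```text
t: 16.95
ee_pos: [577.5, 115.4, 68.3]
tcp_rot: [1.096, 1.277, -1.096]
ft_force: [0.2, 0.1, -3.3]
finger_gap: 18.8
```

>>> drive_tool(steps=[[[0, -5, 0.1, -0.043, 0, 0, 15], [-0.1, -10.3, 0.4, -0.087, 0, 0, 15], [-0.2, -15.4, 1, -0.131, 0, 0, 15], [-0.2, -20.5, 1.8, -0.175, 0, 0, 15], [-0.3, -25.5, 2.8, -0.218, 0, 0, 15], [-0.3, -30.5, 4, -0.262, 0, 0, 15], [-0.4, -35.5, 5.4, -0.305, 0, 0, 15], [-0.4, -40.4, 7.1, -0.349, 0, 0, 15]]])

```text
t: 17.62
ee_pos: [539.2, 104.5, 69.0]
tcp_rot: [0.83, 1.406, -0.827]
ft_force: [4.4, 4.2, -5.1]
finger_gap: 19.6
```

```bash
python3 tq.py
```

```text
t 17.62 p [539.2 104.5  69. ] F [ 4.39  4.2  -5.06] M [ 0.865 -0.895  0.422] TORQUE 0.272 yaw -60.99 bear 118.27 rad 118.4
```

>>> drive_tool(steps=[[[0, -5, 0.1, -0.043, 0, 0, 15], [-0.1, -10.3, 0.4, -0.087, 0, 0, 15], [-0.2, -15.4, 1, -0.131, 0, 0, 15], [-0.2, -20.5, 1.8, -0.175, 0, 0, 15]]])

```text
t: 17.95
ee_pos: [521.9, 93.3, 69.1]
tcp_rot: [0.695, 1.456, -0.693]
ft_force: [2.6, 5.8, -5.1]
finger_gap: 19.2
```

```bash
python3 tq.py
```

```text
t 17.95 p [521.9  93.3  69.1] F [ 2.62  5.78 -5.13] M [ 1.207 -0.542  0.427] TORQUE 0.241 yaw -50.95 bear 128.28 rad 118.5
```

>>> drive_tool(steps=[[[0, -5, 0.1, -0.043, 0, 0, 15], [-0.1, -10.3, 0.4, -0.087, 0, 0, 15], [-0.2, -15.4, 1, -0.131, 0, 0, 15], [-0.2, -20.5, 1.8, -0.175, 0, 0, 15]]])

```text
t: 18.28
ee_pos: [506.8, 79.1, 69.2]
tcp_rot: [0.56, 1.497, -0.557]
ft_force: [0.7, 6.0, -4.3]
finger_gap: 19.3
```

```bash
python3 tq.py
```

```text
t 18.28 p [506.8  79.1  69.2] F [ 0.69  6.   -4.32] M [ 1.426 -0.266  0.382] TORQUE 0.203 yaw -40.91 bear 138.30 rad 118.5
```

>>> drive_tool(steps=[[[0, -5, 0.1, -0.043, 0, 0, 15], [-0.1, -10.3, 0.4, -0.087, 0, 0, 15], [-0.2, -15.4, 1, -0.131, 0, 0, 15], [-0.2, -20.5, 1.8, -0.175, 0, 0, 15]]])

```text
t: 18.62
ee_pos: [494.6, 62.5, 69.4]
tcp_rot: [0.423, 1.529, -0.421]
ft_force: [0.7, 6.7, -3.9]
finger_gap: 19.5
```

```bash
python3 tq.py
```

```text
t 18.62 p [494.6  62.5  69.4] F [ 0.72  6.69 -3.91] M [ 1.424 -0.016  0.426] TORQUE 0.293 yaw -30.88 bear 148.32 rad 118.4
```

>>> drive_tool(steps=[[[0, -5, 0.1, -0.043, 0, 0, 15], [-0.1, -10.3, 0.4, -0.087, 0, 0, 15], [-0.2, -15.4, 1, -0.131, 0, 0, 15], [-0.2, -20.5, 1.8, -0.175, 0, 0, 15]]])

```text
t: 18.95
ee_pos: [485.3, 44.0, 69.6]
tcp_rot: [0.286, 1.552, -0.285]
ft_force: [-1.5, 9.2, -3.1]
finger_gap: 19.4
```

```bash
python3 tq.py
```

```text
t 18.95 p [485.3  44.   69.6] F [-1.51  9.16 -3.09] M [1.853 0.223 0.559] TORQUE 0.382 yaw -20.85 bear 158.33 rad 118.3
```

>>> drive_tool(steps=[[[0, -2.6, 0, -0.022, 0, 0, 15], [-0.1, -5.1, 0.1, -0.044, 0, 0, 15], [-0.1, -7.7, 0.2, -0.065, 0, 0, 15], [-0.1, -10.3, 0.4, -0.087, 0, 0, 15]]])

```text
t: 19.28
ee_pos: [481.9, 34.7, 69.6]
tcp_rot: [0.219, 1.56, -0.217]
ft_force: [-2.0, 10.8, -3.4]
finger_gap: 19.4
```

```bash
python3 tq.py
```

```text
t 19.28 p [481.9  34.7  69.6] F [-1.99 10.77 -3.41] M [2.3  0.44 0.7 ] TORQUE 0.452 yaw -15.90 bear 163.13 rad 118.5
```

>>> drive_tool(steps=[[[0, 4.1, 0.1, 0.035, 0, 0, 15], [0, 8.2, 0.3, 0.07, 0, 0, 15], [0, 10.3, 0.4, 0.087, 0, 0, 15], [0, 10.3, 0.4, 0.087, 0, 0, 15]]])

```text
t: 19.62
ee_pos: [485.5, 43.4, 69.6]
tcp_rot: [0.289, 1.551, -0.288]
ft_force: [-1.1, 0.8, -3.4]
finger_gap: 18.8
```

```bash
python3 tq.py
```

```text
t 19.62 p [485.5  43.4  69.6] F [-1.1   0.76 -3.37] M [-0.03   0.024  0.01 ] TORQUE 0.026 yaw -21.07 bear 158.58 rad 118.0
```

>>> drive_tool(steps=[[[0, 0, -8, 0, 0, 0, 15], [0, 0, -18, 0, 0, 0, 15], [0, 0, -28, 0, 0, 0, 15], [0, 0, -35, 0, 0, 0, 15], [0, 0, -35, 0, 0, 0, 15]]])

```text
t: 20.03
ee_pos: [450.6, 56.0, 69.5]
tcp_rot: [0.288, 1.553, -0.288]
ft_force: [-0.2, -0.4, -3.7]
finger_gap: 19.2
```

>>> drive_tool(steps=[[[0, 18.1, 1.1, 0.119, 0, 0, 15], [0, 36, 4.3, 0.237, 0, 0, 15], [0, 53.3, 9.6, 0.356, 0, 0, 15], [0, 69.9, 16.9, 0.475, 0, 0, 15], [0, 85.6, 26.2, 0.593, 0, 0, 15], [0, 100, 37.2, 0.712, 0, 0, 15], [0, 113, 49.8, 0.831, 0, 0, 15], [0, 124.4, 63.9, 0.949, 0, 0, 15], [0, 133.2, 77.7, 1.056, 0, 0, 15], [0, 133.2, 77.7, 1.056, 0, 0, 15], [0, 133.2, 77.7, 1.056, 0, 0, 15]]])

```text
t: 20.95
ee_pos: [573.2, 152.0, 69.2]
tcp_rot: [1.098, 1.275, -1.099]
ft_force: [-1.2, -0.6, -4.5]
finger_gap: 19.3
```

```bash
python3 tq.py; python3 look.py b5 275 125 100 75 290 150 100 75; python3 dt.py 91 last_top.npz
```

```text
t 20.95 p [573.2 152.   69.2] F [-1.22 -0.59 -4.54] M [ 0.007  0.037 -0.023] TORQUE -0.176 yaw -81.48 bear 98.30 rad 153.3
21.05 [572.2 151.5  69.2] [ 0.29 -1.   -3.27] [-0.027  0.036 -0.008] 19.227481212122594
5 [633.1 -17.7] bear -25.4 mod60 34.6 r 41.9
8 [626.7  22.8] bear 35.6 mod60 35.6 r 38.7
8 [598.8 -40.1] bear -85.0 mod60 35.0 r 40.5
7 [590.7  37.2] bear 97.2 mod60 37.2 r 37.2
12 [559.   15.1] bear 157.9 mod60 37.9 r 39.1
14 [563.5 -23.9] bear -142.7 mod60 37.3 r 40.0
last_top.npz hole mod60 36.3
```

>>> drive_tool(steps=[[[0, 6.7, 0.1, 0.044, 0, 0, 15], [0, 6.7, 0.1, 0.044, 0, 0, 15], [0, 6.3, 8.1, 0.044, 0, 0, 15], [0, 6.2, 12.1, 0.044, 0, 0, 15], [0, 6, 16.1, 0.044, 0, 0, 15], [0, 5.8, 20.1, 0.044, 0, 0, 15], [0, 5.8, 20.1, 0.044, 0, 0, 15]]])

```text
t: 21.63
ee_pos: [581.7, 131.4, 69.6]
tcp_rot: [1.134, 1.256, -1.134]
ft_force: [-0.0, -0.1, -3.7]
finger_gap: 19.2
```

>>> drive_tool(steps=[[[0, 0, 5, 0, 0, 0, 15], [0, 0, 10, 0, 0, 0, 15], [0, 0, 15, 0, 0, 0, 15], [0, 0, 15, 0, 0, 0, 15]]])

```text
t: 21.97
ee_pos: [583.3, 116.4, 69.5]
tcp_rot: [1.133, 1.255, -1.134]
ft_force: [-0.8, -0.5, -3.9]
finger_gap: 18.9
```

```bash
python3 tq.py
```

```text
t 21.97 p [583.3 116.4  69.5] F [-0.84 -0.46 -3.88] M [-0.018  0.038  0.009] TORQUE -0.112 yaw -84.17 bear 95.88 rad 116.7
```

>>> drive_tool(steps=[[[0, -5, 0.1, -0.043, 0, 0, 15], [-0.1, -10.3, 0.4, -0.087, 0, 0, 15], [-0.2, -15.4, 1, -0.131, 0, 0, 15], [-0.2, -20.5, 1.8, -0.175, 0, 0, 15]]])

```text
t: 22.3
ee_pos: [564.8, 114.8, 70.3]
tcp_rot: [1.002, 1.326, -0.996]
ft_force: [11.4, 2.5, -7.8]
finger_gap: 18.9
```

```bash
python3 tq.py
```

```text
t 22.30 p [564.8 114.8  70.3] F [11.37  2.54 -7.81] M [ 0.883 -2.331  0.878] TORQUE 0.501 yaw -73.87 bear 104.91 rad 118.5
```

>>> drive_tool(steps=[[[0, -2.6, 0, -0.022, 0, 0, 15], [-0.1, -5.1, 0.1, -0.044, 0, 0, 15], [-0.1, -7.7, 0.2, -0.065, 0, 0, 15], [-0.1, -10.3, 0.4, -0.087, 0, 0, 15]]])

```text
t: 22.63
ee_pos: [555.6, 112.0, 70.6]
tcp_rot: [0.937, 1.358, -0.93]
ft_force: [12.5, 4.4, -8.1]
finger_gap: 19.4
```

```bash
python3 tq.py
```

```text
t 22.63 p [555.6 112.   70.6] F [12.5   4.42 -8.07] M [ 1.307 -2.655  1.041] TORQUE 0.530 yaw -68.93 bear 109.57 rad 118.5
```

>>> drive_tool(steps=[[[0, -5, 0.1, -0.043, 0, 0, 15], [0, -10.3, 0.4, -0.087, 0, 0, 15], [0, -15.4, 1, -0.131, 0, 0, 15], [0, -20.5, 1.8, -0.175, 0, 0, 15]]])

```text
t: 22.97
ee_pos: [537.5, 103.9, 70.8]
tcp_rot: [0.803, 1.415, -0.795]
ft_force: [14.4, 9.8, -9.2]
finger_gap: 19.5
```

```bash
python3 tq.py
```

```text
t 22.97 p [537.5 103.9  70.8] F [14.4   9.8  -9.22] M [ 2.453 -2.887  1.308] TORQUE 0.751 yaw -58.77 bear 119.17 rad 118.6
```

>>> drive_tool(steps=[[[0, -2.6, 0, -0.022, 0, 0, 15], [0, -5.1, 0.1, -0.044, 0, 0, 15], [0, -7.7, 0.2, -0.065, 0, 0, 15], [0, -10.3, 0.4, -0.087, 0, 0, 15]]])

```text
t: 23.3
ee_pos: [529.2, 98.8, 70.9]
tcp_rot: [0.737, 1.439, -0.728]
ft_force: [14.9, 12.2, -10.8]
finger_gap: 19.4
```

```bash
python3 tq.py
```

```text
t 23.30 p [529.2  98.8  70.9] F [ 14.86  12.22 -10.84] M [ 3.13  -2.98   1.423] TORQUE 0.849 yaw -53.82 bear 123.85 rad 118.6
```

>>> drive_tool(steps=[[[0, -2.6, 0, -0.022, 0, 0, 15], [0, -5.1, 0.1, -0.044, 0, 0, 15], [0, -7.7, 0.2, -0.065, 0, 0, 15], [0, -10.3, 0.4, -0.087, 0, 0, 15]]])

```text
t: 23.63
ee_pos: [521.2, 93.0, 70.9]
tcp_rot: [0.669, 1.462, -0.66]
ft_force: [14.3, 15.4, -10.3]
finger_gap: 19.6
```

```bash
python3 tq.py
```

```text
t 23.63 p [521.2  93.   70.9] F [ 14.31  15.41 -10.31] M [ 3.846 -2.876  1.587] TORQUE 0.882 yaw -48.79 bear 128.63 rad 118.7
```

>>> drive_tool(steps=[[[0, -2.6, 0, -0.022, 0, 0, 15], [0, -5.1, 0.1, -0.044, 0, 0, 15], [0, -7.7, 0.2, -0.065, 0, 0, 15], [0, -10.3, 0.4, -0.087, 0, 0, 15]]])

```text
t: 23.97
ee_pos: [513.6, 86.4, 70.9]
tcp_rot: [0.602, 1.482, -0.592]
ft_force: [13.6, 18.6, -9.4]
finger_gap: 19.2
```

```bash
python3 tq.py
```

```text
t 23.97 p [513.6  86.4  70.9] F [13.59 18.6  -9.43] M [ 4.478 -2.659  1.744] TORQUE 0.945 yaw -43.78 bear 133.48 rad 118.7
```

Torque is about 0.95 Nm, against about 0.25 running free, so it is snug. Now I'll unload and draw the bar out.

>>> drive_tool(steps=[[[0, 4.1, 0.1, 0.035, 0, 0, 15], [0, 8.2, 0.3, 0.07, 0, 0, 15], [0.5, 11.3, 0.5, 0.096, 0, 0, 15], [0.5, 12.3, 0.6, 0.105, 0, 0, 15], [0.5, 12.3, 0.6, 0.105, 0, 0, 15]]])

```text
t: 24.38
ee_pos: [521.1, 93.0, 69.8]
tcp_rot: [0.684, 1.459, -0.68]
ft_force: [6.6, 7.6, -5.6]
finger_gap: 19.6
```

```bash
python3 tq.py
```

```text
t 24.38 p [521.1  93.   69.8] F [ 6.59  7.56 -5.64] M [ 1.844 -1.265  0.771] TORQUE 0.400 yaw -50.04 bear 128.67 rad 118.7
```

>>> drive_tool(steps=[[[0, 4.1, 0.1, 0.035, 0, 0, 15], [0.3, 7.2, 0.2, 0.061, 0, 0, 15], [0.3, 7.2, 0.2, 0.061, 0, 0, 15], [0.3, 7.2, 0.2, 0.061, 0, 0, 15]]])

```text
t: 24.72
ee_pos: [525.5, 96.1, 69.1]
tcp_rot: [0.729, 1.445, -0.728]
ft_force: [3.1, 4.9, -3.2]
finger_gap: 19.2
```

```bash
python3 tq.py
```

```text
t 24.72 p [525.5  96.1  69.1] F [ 3.12  4.94 -3.24] M [ 0.987 -0.75   0.371] TORQUE 0.273 yaw -53.53 bear 126.10 rad 118.5
```

>>> drive_tool(steps=[[[0, 3.1, 0.1, 0.026, 0, 0, 15], [0, 6.2, 0.2, 0.052, 0, 0, 15], [0, 6.2, 0.2, 0.052, 0, 0, 15]]])

```text
t: 24.97
ee_pos: [530.3, 99.0, 68.9]
tcp_rot: [0.772, 1.43, -0.773]
ft_force: [-0.4, -1.3, -3.0]
finger_gap: 19.1
```

```bash
python3 tq.py
```

```text
t 24.97 p [530.3  99.   68.9] F [-0.37 -1.28 -2.96] M [-0.024  0.024  0.014] TORQUE -0.133 yaw -56.76 bear 123.34 rad 118.2
```

>>> drive_tool(steps=[[[0, 0, -8, 0, 0, 0, 15], [0, 0, -18, 0, 0, 0, 15], [0, 0, -30, 0, 0, 0, 15], [0, 0, -45, 0, 0, 0, 15], [-15, 0, -60, 0, 0, 0, 15], [-35, 15, -85, 0, 0, 0, 15], [-35, 25, -115, 0, 0, 0, 15], [-35, 35, -145, 0, 0, 0, 15], [-35, 35, -145, 0, 0, 0, 15], [-35, 35, -145, 0, 0, 0, 15]]])

```text
t: 25.8
ee_pos: [477.8, 242.1, 103.9]
tcp_rot: [0.766, 1.432, -0.766]
ft_force: [1.1, -1.5, -4.3]
finger_gap: 18.9
```

>>> drive_tool(steps=[[[35, 0, 0, 0, 0, 0, 15], [65, 0, 0, 0, 0, 0, 15], [85, 0, 0, 0, 0, 0, 15], [92, 0, 0, 0, 0, 0, 15], [94, 0, 0, 0, 0, 0, 15], [94, 0, 0, 0, 0, 0, 15]]])

```text
t: 26.3
ee_pos: [479.6, 239.1, 10.2]
tcp_rot: [0.77, 1.43, -0.771]
ft_force: [-0.2, 0.0, -3.0]
finger_gap: 19.2
```

```bash
python3 tq.py; python3 look.py lay 230 130 150 112 220 130 150 112; python3 dt.py 91.5 last_top.npz
```

```text
t 26.30 p [479.6 239.1  10.2] F [-0.17  0.01 -2.99] M [-0.043 -0.038  0.004] TORQUE -0.044 yaw -56.62 bear 115.84 rad 265.4
26.4 [480.3 239.7  11.2] [-0.42 -0.11 -3.24] [ 0.008 -0.005 -0.032] 19.340861067083136
8 [613.5  32.7] bear 60.6 mod60 0.6 r 37.2
10 [575.   32.5] bear 122.3 mod60 2.3 r 38.1
10 [576.3 -34.8] bear -118.4 mod60 1.6 r 40.0
8 [555.7  -1.3] bear -177.7 mod60 2.3 r 39.6
last_top.npz hole mod60 1.7
```

View pics/lay.png

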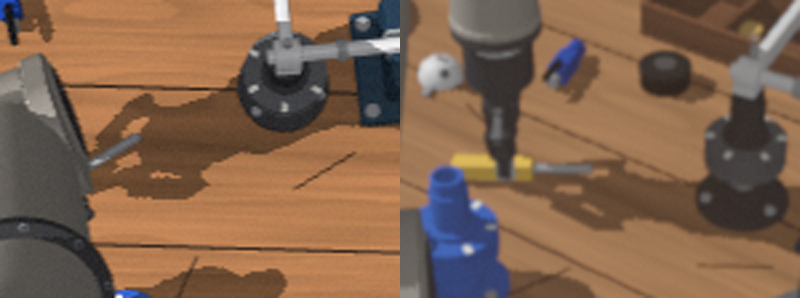

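The bar is level just above the bench, nose at top px (282,181), well clear of the prop. The collar stands 222° on from the start. Set it down and release.

>>> drive_tool(steps=[[[2.5, 0, 0, 0, 0, 0, 15], [4.5, 0, 0, 0, 0, 0, 15], [4.5, 0, 0, 0, 0, 0, 15], [4.5, 0, 0, 0, 0, 0, 30], [4.5, 0, 0, 0, 0, 0, 50], [4.5, 0, 0, 0, 0, 0, 60], [4.5, 0, 0, 0, 0, 0, 60], [4.5, 0, 0, 0, 0, 0, 60], [-20, 0, 0, 0, 0, 0, 60], [-60, 0, 0, 0, 0, 0, 60], [-90, 0, 0, 0, 0, 0, 60], [-90, 0, -40, 0, 0, 0, 60], [-90, 0, -80, 0, 0, 0, 60], [-90, 0, -110, 0, 0, 0, 60], [-90, 0, -110, 0, 0, 0, 60]]])

```text
t: 27.65
ee_pos: [415.4, 336.9, 100.2]
tcp_rot: [0.766, 1.434, -0.764]
ft_force: [-1.0, 0.3, -0.8]
finger_gap: 59.9
```

```bash
python3 tq.py; python3 look.py end 180 80 230 172 190 110 200 150; python3 dt.py 91.5 last_top.npz
```

```text
t 27.65 p [415.4 336.9 100.2] F [-1.01  0.26 -0.84] M [0.056 0.047 0.031] TORQUE -0.324 yaw -56.20 bear 118.13 rad 381.7
27.75 [418.2 332.4 100. ] [-0.1   0.45  0.79] [-0.006 -0.043 -0.022] 60.19136768806245
11 [613.6  33.3] bear 61.0 mod60 1.0 r 37.7
10 [575.   32.5] bear 122.2 mod60 2.2 r 38.1
9 [576.2 -35.2] bear -118.2 mod60 1.8 r 40.3
9 [555.7  -1.1] bear -178.0 mod60 2.0 r 39.6
last_top.npz hole mod60 1.8
```

View pics/end.png

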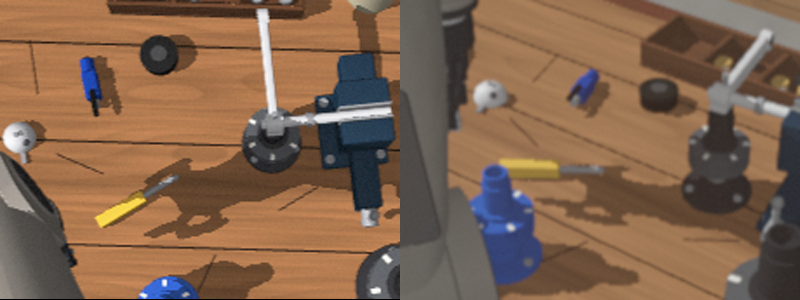

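The bar lies flat and clear of the prop (top px about (230–281,183–208)), the bystanders in view have not moved, and the gripper touches nothing. I'm handing in.

```bash
python3 -c "
from rig import manip
print(manip.sign_off())"
```

```text
the job is handed in; nothing more can be done
None
```

I turned the small dark prop's collar about 222° anticlockwise in five bites with the yellow-gripped bar, and it is now snug. I then drew the bar out and laid it flat on the bench, about 170 mm clear of the prop at its nearest. The job was handed in after about 28 s on the robot's clock.

**Snugness:** the last torque reading under load was 0.95 Nm, against 0.2–0.3 Nm running free. Working it out from the angle turned since the cup first bore gives slightly less, about 0.8–0.9 Nm. Both are inside the 0.7–1.3 Nm band and well under the 1.8 Nm that strains the axle.

**Last checks:** the collar stayed where I left it after the bar came out (dashes at 1.7° before release, 1.8° after). In the last picture the bar lies flat, the bystanders in view have not moved, and the gripper touches nothing. The hammer, oil can, spoke key and tyre lever were outside that crop; the arm never worked near the first three, and on the first approach it passed high over the lever's side of the bench.

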